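# Check a frozen tub and reset the freezer alarm with the pen thermometer

## Task

Take the pen thermometer out of its stand and aim it straight down at the middle of the round label on the tub, its tip about 5 cm above the label, held still for about two seconds. Then, with the same pen, reach its stem through the round hole of the freezer alarm box and hold the recessed reset key fully down for about two seconds, and finish like that: still gripping the pen and still holding the key down. Do not press the key under the square hole, and leave the tubs, the bowl and the jar where they stand.

Things in the scene. Friction and masses are not known exactly. Their poses are not given: they have to be found in the camera images.
- pen_grip (a point): Centre of the handle of the pen thermometer. The pen is loose, about 60 g, and stands upright in its stand: a white handle, square 22 x 22 mm in plan and 64 mm tall, with a slim steel stem of 8 mm diameter that juts 70 mm straight out of the middle of its lower end. The handle's lower end rests on the stand's top, 32 mm below this point; lift it straight up by more than 70 mm to free the stem. z points up along the pen, x and y are square to the handle's flat sides.
- pen_tip (a point): Tip of the pen's stem, on the pen's axis, 102 mm below the handle's centre; same axes as the handle.
- pen: The whole pen; its origin is at the stem's tip, same axes as the handle.
- stand: The pen's stand, fixed to the table: a grey block 46 x 46 mm, 90 mm tall, on a 70 x 70 mm foot, with a 13 mm hole, 80 mm deep, down its middle, for the stem. Origin: centre of the underside, on the table.
- label (a point): Centre of the round paper label (48 mm across) on top of the tub's lid. The tub is a loose white plastic tub with a blue lid, 96 x 96 mm, 61 mm tall with its label, about 450 g. z points up.
- other_tub: A tub of the same size and colours whose label is oblong, 30 x 66 mm: not the one to check. Origin: centre of its underside. The two tubs may stand in either place.
- tub: The tub with the round label; origin: centre of its underside.
- egg_bowl: A loose steel bowl with three eggs, 90 mm across and about 48 mm tall with the eggs. Origin: centre of its underside.
- jar: A loose glass jar with a steel cap, 60 mm across, 90 mm tall. Origin: centre of its underside.
- alarm_box: The freezer alarm box, fixed on the table: white plastic, 120 mm (its x) by 180 mm (its y), 60 mm tall with a level top. On the top, a blank black display, buzzer slots, a round hole and a square hole. Origin: centre of its underside. x is towards the display's side, y from the square hole to the round one.
- reset_hole (a point): Centre of the mouth of the round hole, level with the top of the box, 60 mm above the table; the hole is 18 mm in diameter and goes straight down. The reset key's top lies 18 mm below this point when it is up and 24 mm below when fully down.
- test_hole (a point): Centre of the mouth of the square hole, 18 x 18 mm, 90 mm from the round one; the test key below it is recessed alike and must not be pressed.
- reset (a joint): Travel of the reset key in m: 0 up, 0.006 fully down. It springs back: it starts to move at about 1.5 N and is fully down at about 5 N.
- test (a joint): Travel of the test key in m, the same.
There are look-alikes about, which are no part of the job. Leave any brown look-alike of the tub alone.

How it is judged:
By the outcome, as a careful person would: the job done as asked, in the order asked, and still so for the second after the job is handed in, while the arm keeps its last pose, push and grip.
It also fails if it takes over 54 s, if anything falls off the work surface, if the arm or the gripper's body presses on something with over 40 N, if the wrist force passes 120 N, or if a joint passes its speed limit or range.

## Robot

A 7-joint arm with a two-finger parallel gripper is mounted at the origin on the work surface. World frame = base frame: x ahead of the robot, y to its left, z up, the work surface at z = 0. Lengths are in mm, angles in rad, forces in N, time in s.
With the tool pointing down it reaches from about 400 to 900 mm from the base axis. Payload 5.5 kg.
Tool frame: the origin (TCP) lies at the very end of the fingers, on their centre line; the grasp point (between the pads) lies 19 mm behind it (arm.grip_depth is the z of the grasp point in the tool frame, in mm); z points along the fingers, y is the direction in which the jaws open and shut (so a half turn about z gives the same grasp; the last joint's range is limited). The gripper opens to 92 mm and grips with 3 to 60 N. Pads are 19 mm wide; open, the fingers measure 130 mm over their backs; the gripper's body (75 mm by 190 mm) begins 47 mm behind the grasp point.
Start: joints at [-1.085, 0.501, -0.427, 1.55, 0.221, 1.138, -0.21], TCP at [143.586, 633.942, 226.729] pointing down, gripper open.
Joint ranges: [-2.88, 2.88], [-0.31, 2.03], [-1.54, 1.56], [0.2, 2.42], [-1.41, 4.55], [0.19, 2.02], [-2.57, 2.57]. Speed limits (rad/s): [2.57, 2.57, 3.14, 3.14, 3.14, 3.14, 3.14].

## Interface

Orientations are given as a 3x3 rotation matrix whose columns are the frame's x, y, z axes.
In Python, from workcell import arm, cams, search_frame, tip_of gives the robot as it stands. Calls block until the motion is done:
- arm.move_ptp(position, orientation): joint-space move of the TCP to a pose.
- arm.line_to(position, attitude=None, max_speed=150, threshold=None): straight line of the TCP; attitude=None keeps the orientation; max_speed is the mean speed in mm/s. With threshold (N) it stops when the force on the tool has changed by that much, and returns True; else False.
- arm.movej(angles): joint-space move.
- arm.command_gripper(opening, squeeze=None): finger opening in mm; squeeze is the grip in N (None keeps the last); returns when the fingers have stopped.
- arm.dwell(seconds).
- arm.ik(position, orientation): joint angles nearest the present ones, or None.
- arm.read_state(): the state.
- cams.get_image(name): name is "scene" or "top" or "wrist"; returns a dict with "pixels" (420x560x3 uint8, red, green, blue), "fx", "fy", "cx", "cy" (pixels), "extrinsics" (4x4, takes a point from camera to world coordinates). Camera axes: x right, y down, z forward; pixel columns grow to the right and rows downward; lengths in mm; the calibration is good to about 2 mm. The wrist camera is an equidistant fisheye: a pixel r from the principal point sees the ray r / f radians off the axis. A picture is of the moment at which its call begins. There is no depth.
A pose or a line that the arm cannot do raises arm.PlanningError and nothing moves.
- arm.job_done(): hands the job in, once; it reports no verdict.
Trained networks look in a picture, given as the dict that the camera call returned (one of the last four; its "shot" number tells which), for a name from the list of things; names that differ only in an ending like _2 or _b are one class to them, and where a whole thing is asked for, a point or a joint stands for the part that bears it (a point fixed in the world has none). Each returns a list of dicts, best first, with "score" (0 to 1); they miss things now and then, are a little off and sometimes report something else, mostly with a low value. They report only what shows in the picture. A call takes as long as a camera call. They do not tell look-alikes from the thing itself.
- search_frame(picture, label): "bbox" ([left, top, right, bottom] in pixels, round what is visible of it).
- tip_of(picture, label): "centre" ([column, row] in pixels: a listed point, or the origin of a listed thing).
The state is a dict: "t": time; "q": joint angles; "joint_vel": joint speeds; "tau": joint torques, N m; "tcp_pos": TCP position; "ee_rot": TCP orientation; "contact_force": force on the tool from outside, world axes, zero at the start; "torque": the same for the moment, N m; "opening": finger opening in mm.
Only numpy, scipy, OpenCV 4.12 (cv2) and the standard library are available. Lean on these libraries where they do the work, as an engineer would, in place of code of your own. Each camera call takes 0.05 s, during which the arm holds its last target.

## Working session

There is one attempt and no reset: what is moved stays moved. The work goes in short steps, each a Python script; the robot and the scene stay as the last script left them, time stands still between calls to the robot, and variables do not carry over. Pictures are saved under pics/ and viewed, and the job is handed in when it is done.

```bash
mkdir -p pics; ls; cat > h.py <<'E'
import numpy as np,cv2
from workcell import arm,cams,search_frame,tip_of
def save(p,n): cv2.imwrite('pics/'+n,cv2.cvtColor(p['pixels'],cv2.COLOR_RGB2BGR))
def ray(p,uv,fish=False):
    x=(uv[0]-p['cx'])/p['fx'];y=(uv[1]-p['cy'])/p['fy']
    if fish:
        r=np.hypot(x,y);d=np.array([x/r*np.sin(r),y/r*np.sin(r),np.cos(r)]) if r>0 else np.array([0,0,1.])
    else: d=np.array([x,y,1.])
    E=np.array(p['extrinsics']);d=E[:3,:3]@d
    return E[:3,3],d/np.linalg.norm(d)
def atz(p,uv,z,fish=False):
    o,d=ray(p,uv,fish);return o+d*(z-o[2])/d[2]
def proj(p,P):
    E=np.array(p['extrinsics']);c=E[:3,:3].T@(np.array(P)-E[:3,3]);return [p['cx']+p['fx']*c[0]/c[2],p['cy']+p['fy']*c[1]/c[2]]
def tri(rays):
    A=0;b=0
    for o,d in rays:
        M=np.eye(3)-np.outer(d,d);A=A+M;b=b+M@o
    x=np.linalg.solve(A,b);return x,[np.linalg.norm((np.eye(3)-np.outer(d,d))@(x-o)) for o,d in rays]
E
python3 - <<'E'
from h import *
for n in ['scene','top','wrist']:
    p=cams.get_image(n);save(p,n+'1.png')
    print(n,p['fx'],p['cx'],p['cy'],np.round(p['extrinsics'],2).tolist())
    for l in ['pen_grip','pen_tip','stand','label','reset_hole','test_hole','alarm_box']:
        try:
            r=tip_of(p,l);print(l,[(np.round(a['centre'],1).tolist(),round(a['score'],2), np.round(atz(p,a['centre'],{'pen_grip':122,'label':61,'reset_hole':60,'test_hole':60}.get(l,0),n=='wrist')).tolist()) for a in r[:3]])
        except Exception as e: print(l,e)
print(arm.read_state())
E
```

```text
pics
scene 408.0850805283313 281.72974964345434 208.3847712820226 [[-0.49, 0.53, -0.69, 1050.66], [0.87, 0.29, -0.4, 337.52], [-0.01, -0.8, -0.6, 607.53], [0.0, 0.0, 0.0, 1.0]]
pen_grip [([372.3, 209.2], 0.74, [413.0, 173.0, 122.0])]
pen_tip [([435.9, 363.3], 0.62, [600.0, 364.0, 0.0])]
stand [([366.9, 261.8], 0.57, [432.0, 184.0, 0.0])]
label [([429.3, 209.6], 0.75, [275.0, 263.0, 61.0]), ([261.9, 272.6], 0.69, [613.0, 40.0, 61.0])]
reset_hole [([199.2, 206.7], 0.67, [508.0, -190.0, 60.0])]
test_hole [([158.7, 206.8], 0.61, [552.0, -270.0, 60.0])]
alarm_box [([182.4, 231.2], 0.61, [542.0, -222.0, 0.0])]
top 385.72399181222477 281.4986067001805 215.93891351436406 [[0.02, -1.0, 0.09, 373.28], [-1.0, -0.02, 0.03, -2.21], [-0.03, -0.09, -1.0, 1029.25], [0.0, 0.0, 0.0, 1.0]]
pen_grip [([217.3, 227.6], 0.69, [424.0, 176.0, 122.0])]
pen_tip []
stand [([227.9, 229.7], 0.92, [425.0, 171.0, 0.0])]
label [([182.9, 290.7], 0.94, [268.0, 269.0, 61.0]), ([147.2, 214.3], 0.78, [457.0, 369.0, 61.0]), ([280.9, 157.6], 0.58, [609.0, 31.0, 61.0])]
reset_hole [([371.2, 200.3], 0.84, [503.0, -198.0, 60.
[... 671 characters left out ...]
]), 'joint_vel': array([-3.58384204e-04, -4.30982328e-04, -6.52590500e-04,  6.38649188e-04,
       -7.44859112e-04,  5.02641572e-04,  1.26088750e-05]), 'tau': array([-8.72576747e-04, -5.66451824e+01, -5.81148148e+00, -2.79511535e+01,
       -6.65888702e-02,  2.05893873e-02,  2.68989857e-05]), 'tcp_pos': array([143.60269806, 633.94035562, 226.74213487]), 'ee_rot': array([[-9.75269428e-01,  2.21019324e-01, -4.27960367e-05],
       [ 2.21019323e-01,  9.75269428e-01,  3.16387629e-05],
       [ 4.87304443e-05,  2.13975672e-05, -9.99999999e-01]]), 'contact_force': array([ 0.84440452, -0.06466964,  0.40429675]), 'torque': array([-0.02511576,  0.03238107, -0.00531332]), 'opening': 92.13742080331873}
```

View pics/scene1.png

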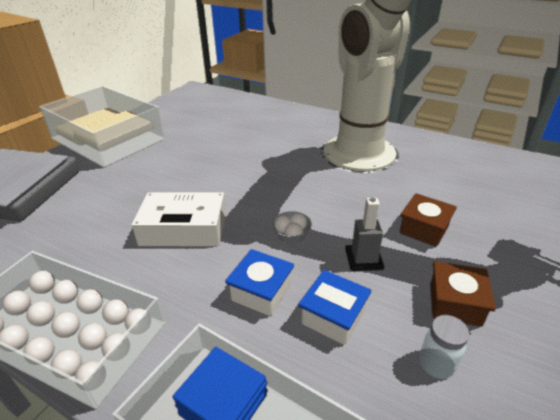

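View pics/top1.png

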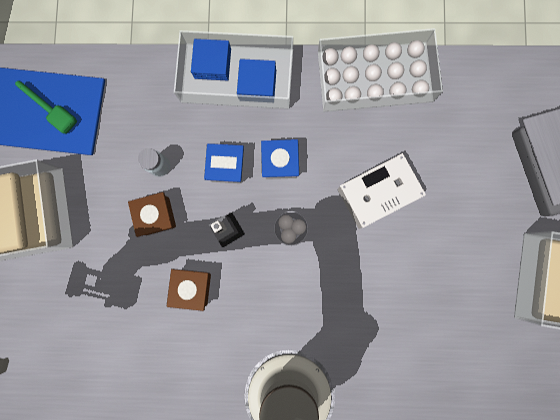

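View pics/wrist1.png

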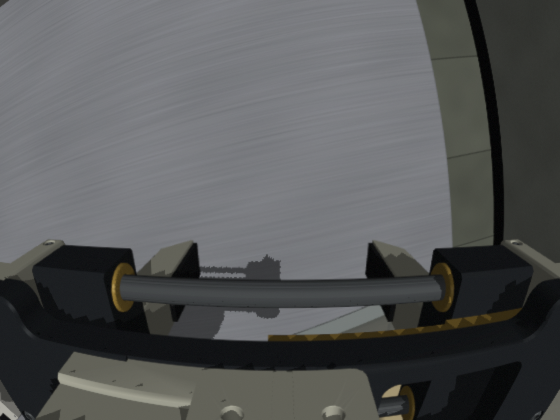

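```bash
python3 - <<'E'
import cv2
def c(f,x0,y0,x1,y1,s): return cv2.resize(cv2.imread('pics/'+f)[y0:y1,x0:x1],None,fx=s,fy=s,interpolation=cv2.INTER_CUBIC)
import numpy as np
a=c('top1.png',200,195,260,255,6.5);b=c('top1.png',335,150,430,230,4.2)
d=c('scene1.png',335,190,395,280,4);e=c('scene1.png',130,185,230,250,4)
cv2.imwrite('pics/z1.png',a);cv2.imwrite('pics/z2.png',b);cv2.imwrite('pics/z3.png',d);cv2.imwrite('pics/z4.png',e)
E
```

```text
(no output)
```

View pics/z1.png

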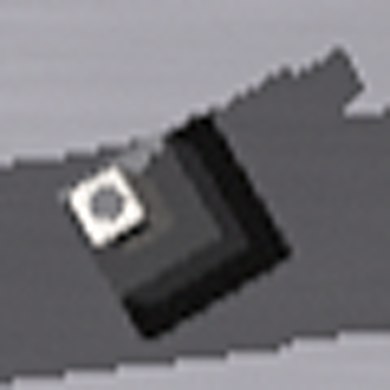

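View pics/z2.png

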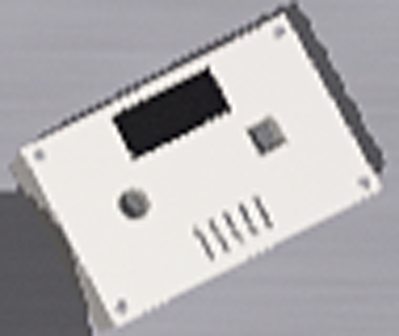

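View pics/z4.png

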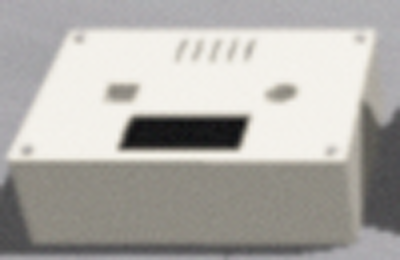

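```bash
python3 - <<'E'
from h import *
T=cams.get_image('top');S=cams.get_image('scene')
z1=lambda u,v:(u/6.5+200-.42,v/6.5+195-.42)
z2=lambda u,v:(u/4.2+335-.38,v/4.2+150-.38)
z4=lambda u,v:(u/4+130-.37,v/4+185-.37)
print('pen top',atz(T,z1(106,205),154)); 
a,b,c=[atz(T,z1(*q),8) for q in [(205,118),(288,250),(148,338)]]
for p,q in((a,b),(c,b)): print('foot',p,q,np.linalg.norm(q-p),np.degrees(np.arctan2(*(q-p)[1::-1])))
print('stand foot centre',(a+c)/2)
for n,t,s in(('round',z2(134,204),z4(282,92)),('sq',z2(267,135),z4(122,92))):
    print(n,atz(T,t,60),atz(S,s,60),tri([ray(T,t),ray(S,s)]))
k=[atz(T,z2(*q),60) for q in[(40,155),(280,33),(364,183),(121,307)]]
k2=[atz(S,z4(*q),60) for q in[(331,151),(27,151),(80,39),(360,39)]]
print(np.round(k,1).tolist(),np.mean(k,0));print(np.round(k2,1).tolist(),np.mean(k2,0))
t=(280.9,157.6)
# label centroid
for p,r in((T,(265,142,297,174)),(S,(238,257,285,288))):
    im=p['pixels'][r[1]:r[3],r[0]:r[2]].astype(int);m=(im[...,0]>150)
    n,l,st,ce=cv2.connectedComponentsWithStats(m.astype(np.uint8));i=1+np.argmax(st[1:,4]);u=ce[i]+[r[0],r[1]];print('label',u,st[i],atz(p,u,61))
sc=tip_of(S,'pen_grip')[0]['centre'];print(atz(S,sc,122))
for l in['egg_bowl','jar','tub','other_tub']:
  print(l,[(np.round(atz(T,x['centre'],0)).tolist(),x['score']) for x in tip_of(T,l)])
E
```

```text
pen top [425.08650926 173.31604106 154.        ]
foot [470.2938223  162.99749589   8.        ] [416.735528   127.19459105   8.        ] 64.42312382681475 -146.23787493301933
foot [379.73316455 183.42190107   8.        ] [416.735528   127.19459105   8.        ] 67.31036542606823 -56.65167503483476
stand foot centre [425.01349343 173.20969848   8.        ]
round [ 508.28975445 -186.5985498    60.        ] [ 509.72483212 -186.17664056   60.        ] (array([ 508.57134572, -186.99598149,   58.90473862]), [np.float64(0.22280215876893583), np.float64(0.22280215876888881)])
sq [ 551.41431651 -265.95497051   60.        ] [ 552.85075141 -265.20248049   60.        ] (array([ 551.71655259, -266.39063018,   58.79327316]), [np.float64(0.1274353173314389), np.float64(0.1274353173313975)])
[[537.1, -130.3, 60.0], [613.9, -274.1, 60.0], [523.3, -323.3, 60.0], [446.2, -179.0, 60.0]] [ 530.11474979 -226.66840438   60.        ]
[[538.6, -130.1, 60.0], [617.0, -273.3, 60.0], [525.7, -323.2, 60.0], [447.0, -178.6, 60.0]] [ 532.09413606 -226.26665349   60.        ]
label [279.57971014 157.27898551] [  6   6  18  19 276] [609.87157636  34.66507172  61.        ]
label [259.77205882 271.05392157] [  9   5  27  19 408] [612.01733043  34.98251146  61.        ]
[419.03879027 170.26406022 122.        ]
egg_bowl [([426.0, -6.0, 0.0], 0.56)]
jar [([597.0, 366.0, 0.0], 0.87)]
tub [([615.0, 31.0, 0.0], 0.81), ([461.0, 357.0, 0.0], 0.69), ([276.0, 265.0, 0.0], 0.63)]
other_tub [([596.0, 188.0, 0.0], 0.92), ([423.0, 172.0, 0.0], 0.64)]
```

View pics/z3.png

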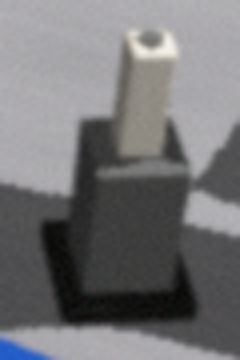

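```bash
cat >> h.py <<'E'
def R(a):
    a=np.radians(a);y=np.array([np.cos(a),np.sin(a),0]);z=np.array([0,0,-1.]);return np.column_stack([np.cross(y,z),y,z])
PEN=np.array([425,173.3]);LAB=np.array([611,34.8]);HOLE=np.array([509,-186.4])
E
python3 - <<'E'
from h import *
for a in(33.5,-56.5,123.5,213.5):
    for P in([*PEN,260],[*PEN,103],[*LAB,194],[*HOLE,230],[*HOLE,119]):
        q=arm.ik(P,R(a));print(a,P[2],None if q is None else np.round(q,2))
E
```

```text
33.5 260 [-0.39  0.09 -0.06  1.98  0.01  1.07  0.13]
33.5 103 [-0.37  0.32 -0.08  2.13  0.04  0.7   0.1 ]
33.5 194 [-0.16  0.43  0.07  1.7  -0.04  1.01  0.51]
33.5 230 [-0.12  0.3   0.51  1.85 -0.16  1.04  1.04]
33.5 119 [-0.08  0.45  0.47  1.94 -0.27  0.82  1.13]
-56.5 260 [-0.56  0.09  0.12  1.99 -0.01  1.07 -1.42]
-56.5 103 [-0.58  0.31  0.15  2.14 -0.07  0.7  -1.36]
-56.5 194 [-0.3   0.44  0.26  1.7  -0.13  1.02 -0.98]
-56.5 230 [-0.21  0.31  0.63  1.85 -0.21  1.05 -0.49]
-56.5 119 [-0.28  0.51  0.74  1.95 -0.45  0.86 -0.28]
123.5 260 [-0.18  0.1  -0.28  1.97  0.03  1.07  1.68]
123.5 103 [-0.13  0.34 -0.36  2.12  0.18  0.71  1.54]
123.5 194 [ 0.02  0.44 -0.16  1.69  0.08  1.02  1.99]
123.5 230 [ 1.14  0.48 -1.08  1.81  0.46  1.14  2.06]
123.5 119 [ 1.11  0.68 -1.08  1.9   0.72  1.01  1.86]
213.5 260 [-1.68  0.46  1.56  2.01 -0.5   1.17 -2.47]
213.5 103 [-1.45  0.8   1.36  2.16 -0.95  1.03 -2.11]
213.5 194 [-0.94  0.87  1.35  1.72 -0.89  1.31 -1.94]
213.5 230 [-0.56  0.48  1.14  1.86 -0.49  1.12 -1.8 ]
213.5 119 [-0.39  0.58  0.91  1.95 -0.58  0.9  -1.74]
```

```bash
python3 - <<'E'
from h import *
arm.move_ptp([*PEN,225],R(33.5))
print(arm.read_state()['t'],arm.read_state()['tcp_pos'])
p=cams.get_image('wrist');save(p,'w2.png')
for l in('pen_grip','stand'):
  for x in tip_of(p,l): print(l,x['centre'],x['score'],atz(p,x['centre'],122 if l=='pen_grip' else 0,True))
p=cams.get_image('top');save(p,'t2.png')
E
```

```text
3.5 [424.86913992 174.69166719 225.04917875]
pen_grip [286.8, 206.5] 0.65 [426.96899677 177.15617641 122.        ]
pen_grip [282.6, 183.4] 0.36 [413.14336307 191.59790517 122.        ]
stand [283.8, 178.9] 0.68 [425.61767355 175.54820207   0.        ]
```

View pics/w2.png

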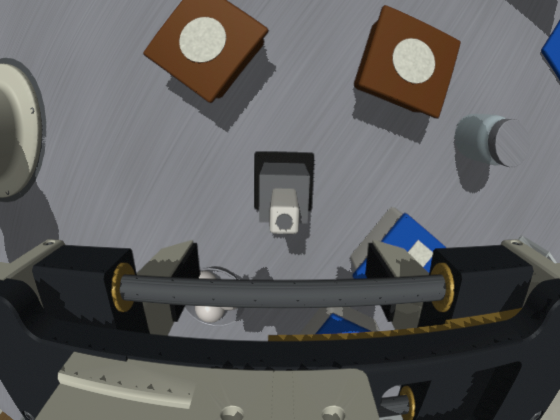

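```bash
python3 - <<'E'
from h import *
p=cams.get_image('wrist');save(p,'w3.png');print(arm.read_state()['tcp_pos'])
print(atz(p,(285,222),154,True))
t=arm.line_to([*PEN,103],max_speed=120,threshold=8)
s=arm.read_state();print(t,s['tcp_pos'],s['contact_force'],s['t'])
p=cams.get_image('scene');save(p,'s3.png')
E
```

```text
[424.90185375 173.95066796 224.91596449]
[427.01399861 173.29976485 154.        ]
False [425.54627055 173.52107224 103.54951294] [-1.47155146e-04 -1.68064810e-01  1.45469453e-01] 4.9167
```

View pics/s3.png

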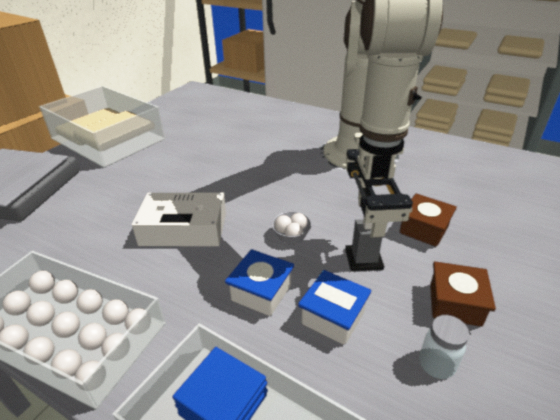

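Gripper straddles the handle. Grip and lift.

```bash
python3 - <<'E'
from h import *
arm.command_gripper(15,40)
s=arm.read_state();print(s['opening'],s['tcp_pos'],s['contact_force'],s['t'])
if 19<s['opening']<25:
    arm.line_to([*PEN,225],max_speed=120)
    s=arm.read_state();print(s['opening'],s['tcp_pos'],s['contact_force'],s['t'])
    for n in('scene','top','wrist'):
        p=cams.get_image(n);save(p,n+'4.png')
        for x in tip_of(p,'pen_tip'): print(n,x,proj(p,[*s['tcp_pos'][:2],s['tcp_pos'][2]-83]))
E
python3 -c "
import cv2,numpy as np
a=cv2.imread('pics/scene4.png')[120:320,300:500];cv2.imwrite('pics/s4z.png',cv2.resize(a,None,fx=3,fy=3,interpolation=2))"
```

```text
21.71766234994824 [424.99812352 173.31510716 102.97821491] [ 0.10163377  0.29771018 -0.59714611] 6.05
21.839009562790377 [424.42321362 173.01429129 224.23854117] [0.26586451 0.84528014 0.05164297] 7.2167
scene {'centre': [371.7, 202.9], 'score': 0.73} [np.float64(371.29769903050214), np.float64(204.3226689767401)]
wrist {'centre': [282.0, 213.1], 'score': 0.93} [np.float64(283.04781396471986), np.float64(214.6697966034516)]
```

View pics/s4z.png

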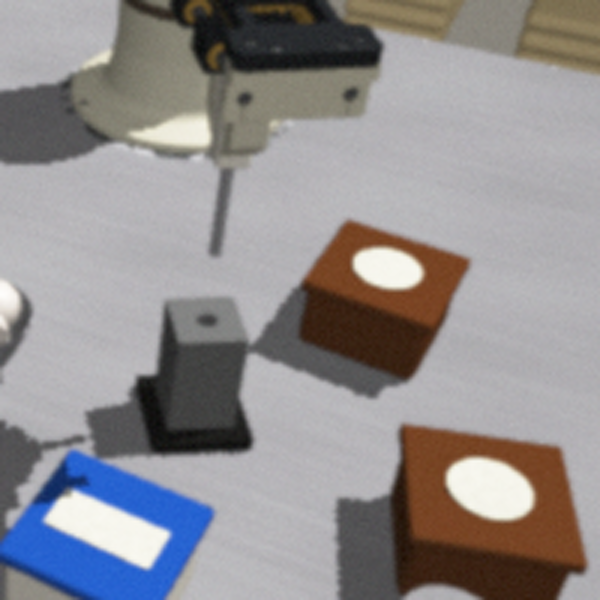

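View pics/wrist4.png

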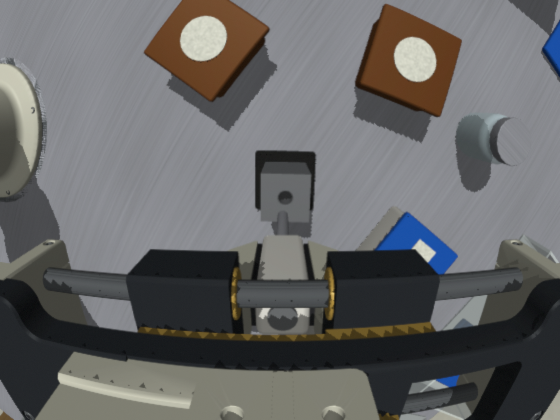

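```bash
python3 - <<'E'
from h import *
arm.line_to([*LAB,215],max_speed=130)
arm.line_to([*LAB,194],max_speed=60)
arm.dwell(0.4)
s=arm.read_state();print(s['opening'],s['tcp_pos'],s['contact_force'],s['t'])
tip=[*s['tcp_pos'][:2],s['tcp_pos'][2]-83]
rs=[]
for n in('scene','top','wrist'):
    p=cams.get_image(n);save(p,n+'5.png')
    for l in('pen_tip','label'):
        for x in tip_of(p,l)[:3]: print(n,l,x, proj(p,tip) if l=='pen_tip' else atz(p,x['centre'],61,n=='wrist'), atz(p,x['centre'],111,n=='wrist'))
arm.dwell(2.1)
E
python3 -c "
import cv2,numpy as np
a=cv2.imread('pics/scene5.png')[140:340,160:360];a=cv2.resize(a,None,fx=3,fy=3,interpolation=2);cv2.imwrite('pics/s5z.png',a)"
```

```text
21.67098937216702 [611.13527012  34.80731486 194.24748419] [-0.18251733 -0.77915032 -0.78246866] 10.35
scene pen_tip {'centre': [261.6, 251.9], 'score': 0.67} [np.float64(258.6937509826539), np.float64(250.7441425734575)] [610.96392575  40.75024162 111.        ]
scene pen_tip {'centre': [334.7, 318.5], 'score': 0.47} [np.float64(258.6937509826539), np.float64(250.7441425734575)] [680.76305549 211.50292896 111.        ]
scene label {'centre': [461.8, 280.0], 'score': 0.92} [456.12308244 363.43669148  61.        ] [510.51458687 361.06531901 111.        ]
scene label {'centre': [264.7, 270.2], 'score': 0.79} [605.76364768  41.82088645  61.        ] [646.46521296  68.87269073 111.        ]
scene label {'centre': [426.7, 207.2], 'score': 0.66} [268.427715   255.45760272  61.        ] [339.99062048 262.96474917 111.        ]
top label {'centre': [184.4, 289.2], 'score': 0.89} [271.43861125 265.29711912  61.        ] [276.69763629 251.48310246 111.        ]
wrist pen_tip {'centre': [283.6, 212.7], 'score': 0.83} [np.float64(283.2992523776641), np.float64(214.84729446676337)] [610.40981759  36.32391374 111.        ]
wrist label {'centre': [280.3, 195.4], 'score': 0.9} [607.29538047  35.79396748  61.        ] [600.67455474  46.44155072 111.        ]
wrist label {'centre': [280.2, 213.3], 'score': 0.72} [616.72381927  21.32808786  61.        ] [608.48169533  34.46319901 111.        ]
```

View pics/s5z.png

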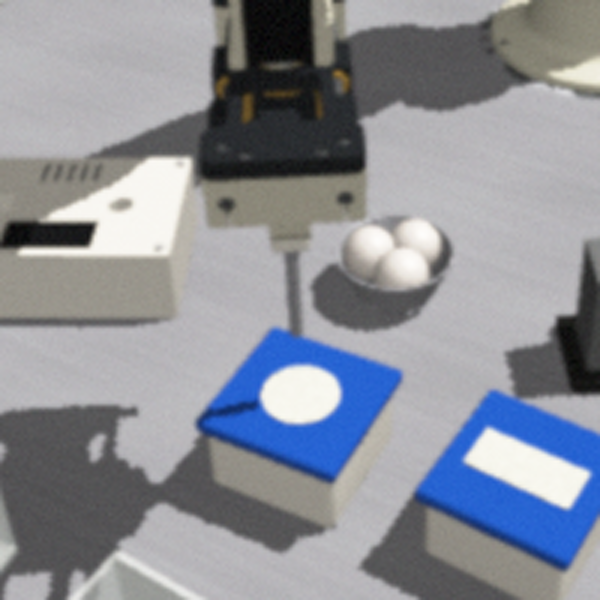

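View pics/wrist5.png

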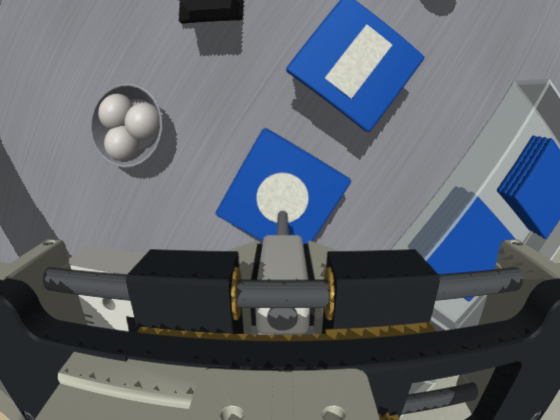

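```bash
python3 - <<'E'
from h import *
print(arm.read_state()['t'])
arm.line_to([*LAB,215],max_speed=80)
arm.line_to([*HOLE,200],max_speed=130)
arm.line_to([*HOLE,160],max_speed=80)
arm.dwell(0.4)
s=arm.read_state();print(s['opening'],s['tcp_pos'],s['contact_force'],s['t'])
tip=[*s['tcp_pos'][:2],s['tcp_pos'][2]-83]
for n in('scene','top','wrist'):
    p=cams.get_image(n);save(p,n+'6.png')
    for l in('pen_tip','reset_hole'):
        for x in tip_of(p,l)[:3]: print(n,l,x, atz(p,x['centre'],60 if l!='pen_tip' else tip[2],n=='wrist'))
    print(n,proj(p,tip))
E
python3 -c "
import cv2,numpy as np
a=cv2.imread('pics/scene6.png')[140:260,120:280];cv2.imwrite('pics/s6z.png',cv2.resize(a,None,fx=5,fy=5,interpolation=2))
a=cv2.imread('pics/wrist6.png')[130:280,200:380];cv2.imwrite('pics/w6z.png',cv2.resize(a,None,fx=4,fy=4,interpolation=2))"
```

```text
12.9
21.887886631618713 [ 509.16670543 -186.44412376  160.30156693] [-0.86272729 -0.88753407 -0.63385903] 16.3917
scene pen_tip {'centre': [201.3, 200.6], 'score': 0.56} [ 505.03675586 -183.73283115   77.30156693]
scene reset_hole {'centre': [199.4, 206.9], 'score': 0.97} [ 508.35554964 -189.34110521   60.        ]
scene reset_hole {'centre': [183.3, 231.4], 'score': 0.52} [ 591.61825343 -165.05764984   60.        ]
scene [np.float64(199.15648729579328), np.float64(201.2195321458822)]
top pen_tip {'centre': [366.0, 195.2], 'score': 0.42} [ 513.32447348 -182.0072018    77.30156693]
top reset_hole {'centre': [371.2, 196.3], 'score': 0.86} [ 513.29126555 -198.29972713   60.        ]
top [np.float64(367.80169536708155), np.float64(196.89511349572558)]
wrist pen_tip {'centre': [280.5, 213.9], 'score': 0.95} [ 506.88366884 -186.93016697   77.30156693]
wrist reset_hole {'centre': [282.2, 207.5], 'score': 0.82} [ 507.89139707 -186.10143546   60.        ]
wrist reset_hole {'centre': [282.4, 213.2], 'score': 0.27} [ 510.74786824 -190.11692722   60.        ]
wrist [np.float64(283.30346093471684), np.float64(214.95470225586396)]
```

View pics/s6z.png

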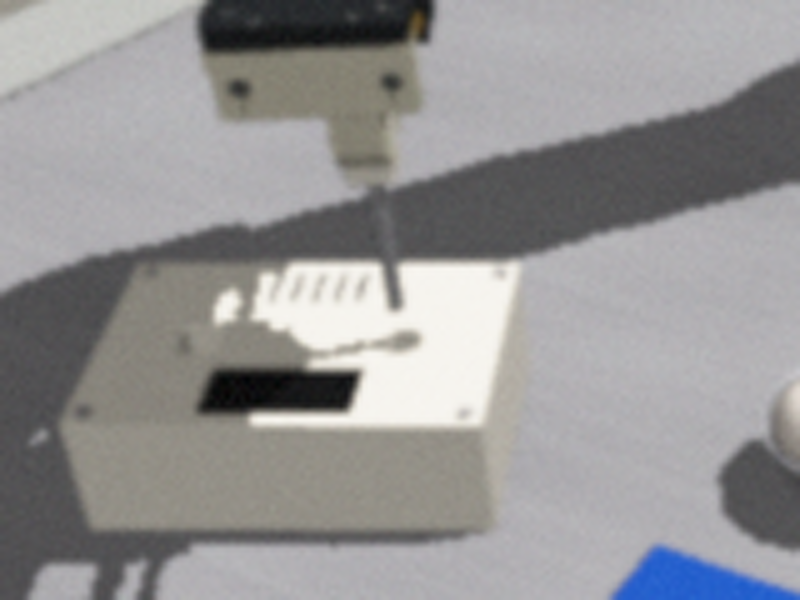

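View pics/w6z.png

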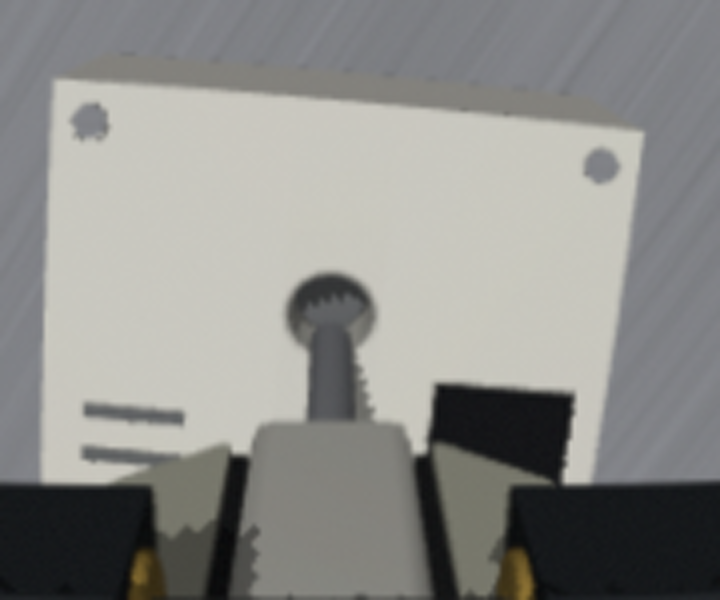

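```bash
python3 - <<'E'
from h import *
def st(m):
    s=arm.read_state();print(m,round(s['t'],2),np.round(s['tcp_pos'],2),np.round(s['contact_force'],2),round(s['opening'],2))
P=[508.8,-186.6]
st('a')
print(arm.line_to([*P,130],max_speed=40,threshold=4));arm.dwell(.2);st('130')
for z in(126,124,122,120,119,118.5):
    arm.line_to([*P,z],max_speed=15);arm.dwell(.25);st(z)
    if abs(arm.read_state()['contact_force'][2])>12: break
E
```

```text
a 16.84 [ 508.96 -186.39  159.97] [-0.58 -0.25  0.7 ] 21.54
False
130 17.94 [ 509.05 -186.67  130.32] [-0.32  0.64 -0.76] 21.86
126 18.61 [ 508.84 -186.62  126.04] [ 0.3   0.04 -0.75] 21.87
124 19.14 [ 509.08 -186.69  124.18] [-0.43 -1.    1.22] 21.79
122 19.68 [ 509.1  -186.69  122.18] [ 0.53 -0.26  2.33] 21.94
120 20.21 [ 509.06 -186.67  120.15] [ 2.06 -0.1   2.61] 21.59
119 20.71 [ 509.05 -186.66  119.13] [ 1.87 -0.02  3.44] 21.71
118.5 21.21 [ 509.05 -186.71  118.86] [ 1.05 -0.08  6.26] 21.69
```

```bash
python3 - <<'E'
from h import *
def st(m):
    s=arm.read_state();print(m,round(s['t'],2),np.round(s['tcp_pos'],2),np.round(s['contact_force'],2),round(s['opening'],2));return s
P=[508.8,-186.6]
for z in(118,117.5,117,116.5,116):
    arm.line_to([*P,z],max_speed=15);arm.dwell(.25);s=st(z)
    if s['contact_force'][2]>12: break
for n in('scene','wrist'): save(cams.get_image(n),n+'7.png')
E
python3 -c "
import cv2,numpy as np
a=cv2.imread('pics/scene7.png')[140:260,120:280];cv2.imwrite('pics/s7z.png',cv2.resize(a,None,fx=5,fy=5,interpolation=2))
a=cv2.imread('pics/wrist7.png')[130:280,200:380];cv2.imwrite('pics/w7z.png',cv2.resize(a,None,fx=4,fy=4,interpolation=2))"
```

```text
118 21.71 [ 509.09 -186.71  118.76] [ 0.12 -0.39  9.71] 21.74
117.5 22.21 [ 509.14 -186.76  118.65] [-0.78  0.46 12.44] 21.48
```

View pics/s7z.png

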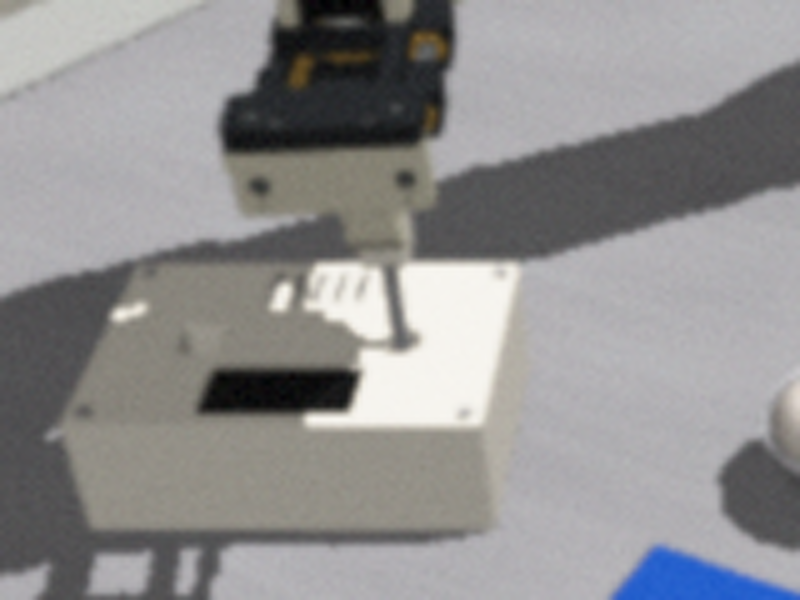

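View pics/w7z.png

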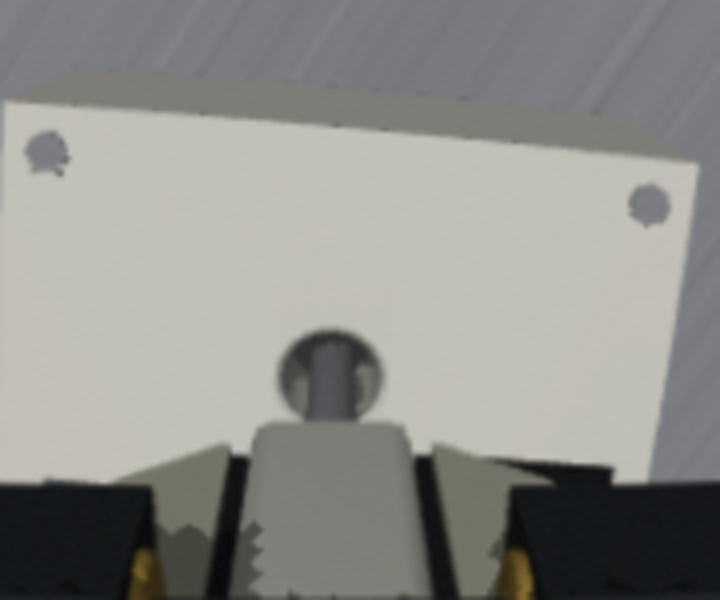

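```bash
python3 - <<'E'
from h import *
for i in range(3):
    arm.dwell(.9);s=arm.read_state();print(round(s['t'],2),np.round(s['tcp_pos'],2),np.round(s['contact_force'],2),round(s['opening'],2))
save(cams.get_image('top'),'top8.png')
arm.job_done()
E
```

```text
23.21 [ 509.16 -186.75  118.67] [-0.5   0.39 13.09] 21.77
24.11 [ 509.16 -186.76  118.69] [-0.81 -0.15 12.83] 21.83
25.01 [ 509.16 -186.74  118.66] [-0.58  0.75 13.47] 21.28
the job is handed in; nothing more can be done
```

View pics/top8.png

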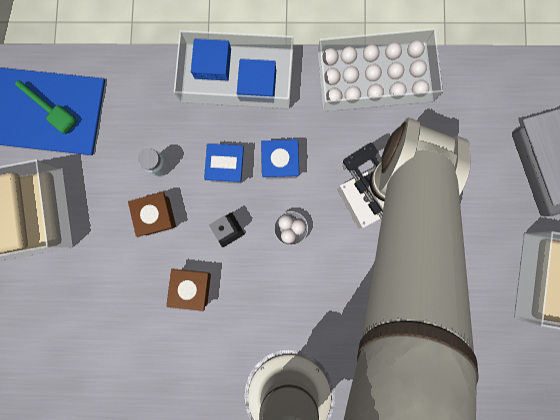

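I did both parts in the order asked and handed the job in at about 25 s. The arm was still gripping the pen and holding the reset key down.

- **Label:** I took the pen from its stand and aimed it straight down at the middle of the round label on the blue-lidded tub. The tip was about 50 mm above the label and held still for over 2 s. By the arm's pose and the pictures, it was within about 2 mm of the middle.
- **Reset key:** The stem went through the round hole and the key reached its stop. The force rose slowly to about 3.5 N, then sharply once the tip was about 24 mm below the mouth of the hole. I held it for about 2.8 s at roughly 13 N. Its travel can't be read directly, so "fully down" rests on that force and depth.
- **Everything else:** The last top picture shows both tubs, the bowl and the jar where they were at the start. The pen went nowhere near the square hole.

Some network readings disagreed with the pictures. The top camera put the round hole about 12 mm off, and the scene camera put the pen tip about 6 mm off at the label. I used positions measured from the pictures instead, which agreed between the cameras to about 2 mm.

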